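# Flip a stained tile on the drop chute and snap it into the sanding nest

## Robot

A 6-joint arm with a two-finger parallel gripper is mounted at the origin on the work surface. World frame = base frame: x ahead of the robot, y to its left, z up, the work surface at z = 0. Lengths are in m, angles in degrees, forces in N, time in s.
With the tool pointing down it reaches from about 0.375 to 0.975 m from the base axis. Payload 3.8 kg.
Tool frame: the origin (TCP) lies at the very end of the fingers, on their centre line; the grasp point (between the pads) lies env.pinch_z behind it (env.pinch_z is the distance from the TCP to the grasp point, in m); z points along the fingers, y is the line along which they close (so a half turn about z gives the same grasp; the last joint's range is limited). The gripper opens to 85 mm and grips with 20 to 120 N. Pads are 22 mm wide; open, the fingers measure 114 mm over their backs; the gripper's body (76 mm by 85 mm) begins 54 mm behind the grasp point. The pads swing forward as they close: fully open they stand 13 mm farther back than shut.
Start: joints at [-74.536, 15.12, 91.902, -0, 72.978, -2.114], TCP at [0.204, -0.643, 0.231] pointing down, gripper open.
Joint ranges: [-150.88, 150.88], [-54.13, 125.18], [17.81, 147.31], [-75.09, 255.09], [0, 152.58], [-146.25, 146.25]. Speed limits (degrees/s): [147.25, 147.25, 180, 180, 180, 180].

## Interface

Orientations are given as a 3x3 rotation matrix whose columns are the frame's x, y, z axes.
In Python, from bench import env, viewer gives the robot as it stands.
- The arm moves only by the tool play_rows, never from a script. Its argument "increments" is a list that holds one entry, the list of rows, each a list of 4 numbers: the shift along the tool's x, y, z in mm, then the turn about the tool's z in rad. In form: [[[tx, ty, tz, spin], ...]]. A call has 1 to 5 rows; each row shifts and turns the commanded pose from where the row before left it, along the tool's axes as they then stand; what a row does not reach is not made up. A row lasts 1/10 s, in which the tool goes at most 50 mm and 8.59 degrees, less where a joint would pass 70% of its speed; a pose out of reach is approached as far as the arm can. A call is refused whole if a number of a shift passes 50 or a number of a turn 0.15, either way. A call with a gripper value outside its range is refused whole. "fingers" is the finger opening in mm, from 0 to 85.4, set as the call begins (left out, the last holds). The fingers move at their own pace and stop on an object; "force" is the grip in N (left out, the last holds). Time passes only in rows, so rows that do not move let the fingers close. It gives the time, the measured TCP pose, the force, the opening and the grip force at its end, in the units of the state.
- env.observe(): the state, without advancing time (a new reading comes with each control period).
- viewer.grab_frame(name): name is "scene" or "top" or "wrist"; returns (picture, depth): 480x640x3 uint8, red, green, blue; 480x640 float32, m along the optical axis (not along the pixel's ray), 0 where there is no reading.
- viewer.get_calibration(name): a dict with "K" (3x3 intrinsics, pixels), "extrinsics" (4x4, takes a point from world to camera coordinates). Camera axes: x right, y down, z forward; pixel columns grow to the right and rows downward; lengths in m; the calibration is good to about 2 mm. The wrist camera is an equidistant fisheye: a pixel r from the principal point sees the ray r / f radians off the axis. A picture is of the moment at which its call begins: read the wrist's pose just before it. get_calibration takes no time and is no camera call; for the wrist camera it gives the pose at the moment of the call.
- env.sign_off(): hands the job in; it is judged then, once.
The state is a dict: "t": time; "joints": joint angles; "joint_vel": joint speeds; "joint_efforts": joint torques, N m; "ee_pos": TCP position; "eef_rot": TCP orientation; "wrist_force": force on the tool from outside, world axes, zero at the start; "ft_torque": the same for the moment, N m; "width": opening from 0.0 (shut) to 1.0 (fully open); "gripper_force": force on a finger pad.
Only numpy, scipy, OpenCV 4.12 (cv2) and the standard library are available. Lean on these libraries where they do the work, as an engineer would, in place of code of your own. Each camera call takes 0.05 s, during which the arm holds its last target. There are 200 camera calls.

## Task

The little wooden tile lies dark side up on the ledge of the flip chute. Without picking it up, slowly push it off the ledge's drop edge so that it tumbles over the ramp edge and comes to lie pale side up on the blue floor below; then push it along the floor, fully home into the nest, until the orange spring catch clicks back behind it. Do not knock over or shift the wares and tools standing around.

Things in the scene. Friction and masses are not known exactly. Their poses are not given: they have to be found in the camera images.
- flipper: Wooden flip chute fixed to the bench, 100 wide (x), 490 long (y). The tile travels along its +y. Origin on the bench top under the middle of the ledge's drop edge. Ledge: y -165 to 0, top 182 above the bench, between two rails 6 high, inner faces 75 apart
- tile: Square wooden tile 70 x 70 x 8, about 35 g; one face stained dark, the other pale. Origin at the centre of the pale face, z axis out of the dark face (up at the start, down once flipped). At the start it lies dark side up on the ledge, nearly square between the rails
- tile_mid (a point): Middle of the tile, 4 from each face
- edge (a point): Middle of the ledge's drop edge, at the ledge's top; axes as the chute's. Pushed off straight and slowly (2 to 6 cm/s), with the fingers' front stopping at this edge, the tile turns over by itself, slides down the ramp and comes to rest on the blue floor, its middle at about y = 120 to 180, its front at most against the catch. A faster shove often makes it fly across without turning over
- ramp_edge (a point): Ramp edge: y = 33, 62 above the bench. Before it lies a slick blue trough sloping back under the ledge; after it a slick ramp, down to y = 104; from y = 64 on it is only two side strips with a 45 wide finger slot between them, the flat blue floor (top 12 above the bench) showing there. The floor runs on to the end stop at y = 308
- floor_mid (a point): Point on the blue floor before the nest (y = 130, 12 above the bench). Side walls: 75 apart, clear plastic, up to height 182 from y = -9 to 40, up to 62 as far as y = 72, up to 36 as far as y = 160; then waxed wooden walls 24 high to the end stop (also 24 high)
- nest (a point): Where the tile's middle belongs in the nest, on the floor's top: y = 269 in the chute's frame; axes as the chute's. The tile has 8 of play along y there, between the catch and the end stop
- catch (a joint): Orange spring catch, a wedge 14 high coming 9 into the lane through the +x side wall; 0 = fully out, grows to 0.012 m as it is pushed aside along +x. Its slope faces the oncoming tile (y from about 202 to 228) and its square back is at y = 230 in the chute's frame. Pushing the tile past it takes about 4 to 8 N; when the tile's trailing edge has passed y = 230 it springs back behind it
- jar_a: Turned wooden lidded jar, 96 across, 85 high, bystander; origin at its foot
- jar_b: Turned wooden lidded jar, 84 across, 78 high, bystander; origin at its foot
- bowl: Small wooden bowl upside down, 120 across, 48 high, bystander; origin at its rim plane
- glue: Yellow glue bottle, 52 across, 150 high, bystander; origin at its foot
- mallet: Hammer lying on the bench, bystander
- brush: Brush lying on the bench, bystander
- spares: Bound stack of four spare tiles, 70 x 70 x 32, bystander; origin at its underside
Not all that is in view belongs to the job. There is more than one size of the tile; the job needs the middle-sized.

How it is judged (in metres and radians):
On the way:
1. the tile has turned over in the chute and lies pale side up on the blue floor, not yet in the nest (angle between tile's own z axis and vertical above 2.95 rad and height (world z) of tile_mid below 0.03 m and linear speed of tile below 0.05 m/s and y of tile_mid in the frame of nest below -0.01 m and y of tile_mid in the frame of edge above 0.06 m), for 0.2 s.
At the end, for the whole second after the job is handed in: the tile lies flat and at rest on the nest floor, pale side up (within about 6 degrees), its middle within 5.5 mm of the nest point along the lane and 6 mm across, and the catch has sprung back behind it (joint below 2.5 mm) (angle between tile's own z axis and vertical above 3.04 rad and height (world z) of tile_mid below 0.02 m and y of tile_mid in the frame of nest between -0.0055 and 0.0055 m and x of tile_mid in the frame of nest between -0.006 and 0.006 m and value of joint catch below 0.0025 m and linear speed of tile below 0.02 m/s); the robot touches nothing.
It fails at once if the tile is picked up (its middle rises more than 30 mm above where it lies on the ledge) (height (world z) of tile_mid above 0.216 m).
It fails at once if a bystander is shifted by more than 30 mm (distance of any of jar_a, jar_b, bowl, glue, mallet, brush, spares from where it was at the start of the episode above 0.03 m).
It also fails if it takes over 48 s, if anything falls off the work surface, if the arm or the gripper's body presses on something with over 40 N, if the wrist force passes 120 N, or if a joint passes its speed limit or range.

## Working session

There is one attempt and no reset: what is moved stays moved. The work goes in short steps, Python scripts to look and compute and a tool call to move; the robot and the scene stay as the last step left them, time stands still between calls to the robot, and variables do not carry over. Pictures are saved under pics/ and viewed, at most 10 in all, crops included, and the job is handed in when it is done.

Besides the shell and the picture viewer there is one more tool, called after "Request:" in YAML: its name, and indented under it one key for each argument. play_rows: Moves the arm, as the interface text tells. Its arguments: {"type":"object","properties":{"increments":{"type":"array","items":{"type":"array","items":{"type":"array","items":{"type":"number"}}}},"fingers":{"type":"number"},"force":{"type":"number"}},"required":["increments"]}

```bash
ls; mkdir -p pics; python3 - <<'E'
from bench import env, viewer
import numpy as np, cv2
for n in ["scene","top"]:
    p,d=viewer.grab_frame(n); c=viewer.get_calibration(n)
    np.savez(f"{n}0.npz",p=p,d=d,K=c["K"],E=c["extrinsics"])
    cv2.imwrite(f"pics/{n}0.png",p[:,:,::-1]); print(n,np.round(c["K"],1).tolist(),np.round(c["extrinsics"],3).tolist())
o=env.observe(); print(o, env.pinch_z)
E
```

```text
pics
scene [[523.9, 0.0, 321.7], [0.0, 523.9, 237.0], [0.0, 0.0, 1.0]] [[-0.848, 0.531, 0.004, 0.431], [0.306, 0.494, -0.814, -0.066], [-0.434, -0.689, -0.581, 1.503], [0.0, 0.0, 0.0, 1.0]]
top [[533.3, 0.0, 334.0], [0.0, 533.3, 233.4], [0.0, 0.0, 1.0]] [[0.025, -1.0, 0.012, 0.045], [-0.997, -0.026, -0.068, 0.544], [0.068, -0.01, -0.998, 1.298], [0.0, 0.0, 0.0, 1.0]]
{'t': 0.1, 'joints': array([-7.45374479e+01,  1.51661735e+01,  9.19726392e+01,  2.53325167e-04,
        7.29766052e+01, -2.11331066e+00]), 'joint_vel': array([ 0.06502177, -0.05662413, -0.09699665,  0.0091391 ,  0.03399932,
       -0.04058523]), 'joint_efforts': array([-1.12572048e-03, -5.16712260e+01, -3.68590486e+01, -2.08666634e-04,
        6.34718963e-03, -7.57206112e-05]), 'ee_pos': array([ 0.20366583, -0.64286269,  0.2300783 ]), 'eef_rot': array([[ 9.53318377e-01,  3.01966535e-01, -5.32987458e-04],
       [ 3.01966995e-01, -9.53316401e-01,  1.94263711e-03],
       [ 7.85057116e-05, -2.01289628e-03, -9.99997971e-01]]), 'wrist_force': array([ 0.22856785,  0.55001443, -0.02105653]), 'ft_torque': array([0.01813531, 0.00397393, 0.03438642]), 'gripper_force': 0.0, 'width': 1.00012150042593} 0.0187
```

View pics/scene0.png

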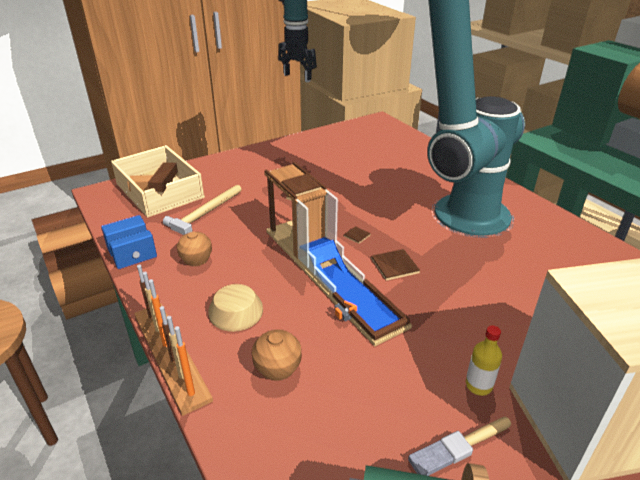

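View pics/top0.png

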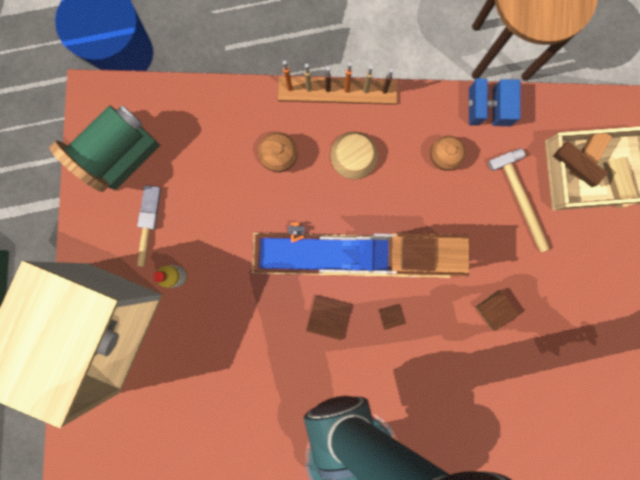

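The scene view shows the chute mid-bench, with the ledge end at about (290,180) and the nest end at about (390,325). In the top view the chute runs from column 468 (ledge) to 253 (end stop), rows 233–277. The dark tile is on the ledge at about (418,252) and the catch is at (297,230). Chute +y points left in the image, roughly world +y.

```bash
cat > h.py <<'E'
import numpy as np, cv2
def ray(K,E,u,v,z):
    R,t=E[:3,:3],E[:3,3]; c=-R.T@t
    d=R.T@np.linalg.inv(K)@np.array([u,v,1.]); return c+d*(z-c[2])/d[2]
def cloud(K,E,d):
    v,u=np.indices(d.shape); P=np.stack([(u-K[0,2])/K[0,0]*d,(v-K[1,2])/K[1,1]*d,d],-1)
    return (P-E[:3,3])@E[:3,:3]
E
python3 - <<'E'
from h import *
f=np.load("top0.npz"); p,d,K,E=[f[k] for k in ("p","d","K","E")]
cv2.imwrite("pics/c1.png",cv2.resize(p[222:287,240:480,::-1],None,fx=3.3,fy=3.3,interpolation=cv2.INTER_CUBIC))
W=cloud(K,E,d)
hsv=cv2.cvtColor(p,cv2.COLOR_RGB2HSV)
reg=np.zeros(d.shape,bool); reg[225:285,245:480]=1
def rect(m,name,z):
    n,l,s,_=cv2.connectedComponentsWithStats(m.astype(np.uint8)); i=1+np.argmax(s[1:,4]); m=l==i
    c=cv2.findContours(m.astype(np.uint8),cv2.RETR_EXTERNAL,cv2.CHAIN_APPROX_NONE)[0][0][:,0]
    q=np.array([ray(K,E,u,v,z)[:2] for u,v in c],np.float32)*1000
    r=cv2.minAreaRect(q); print(name,s[i],r,"medz",np.median(W[m][:,2])); print(np.round(cv2.boxPoints(r)).tolist())
blue=(hsv[...,0]>100)&(hsv[...,0]<130)&(hsv[...,1]>150)&reg
rect(blue&(np.indices(d.shape)[1]<345),"floor",.012)
led=reg&(W[...,2]>.17)&(W[...,2]<.2)
rect(led,"ledge",.183)
rect(led&(hsv[...,2]<105),"tile",.19)
body=reg&(W[...,2]>.018)&(np.indices(d.shape)[1]<350)
rect(body,"walls",.024)
for u in range(250,475,8): print(u,np.round(W[254,u],3),p[254,u])
E
```

```text
floor [ 260  239   85   30 2344] ((491.22247314453125, 135.73538208007812), (207.68858337402344, 71.14580535888672), 89.82022857666016) medz 0.011365991882071734
[[455.0, 32.0], [526.0, 32.0], [527.0, 239.0], [456.0, 240.0]]
ledge [ 373  233   96   43 3252] ((492.1347351074219, -127.07638549804688), (89.72465515136719, 206.2959747314453), 0.16522355377674103) medz 0.18408755484919276
[[447.0, -24.0], [448.0, -230.0], [537.0, -230.0], [537.0, -24.0]]Traceback (most recent call last):
  File "<stdin>", line 16, in <module>
  File "<stdin>", line 8, in rect
    return _wrapfunc(a, 'argmax', axis=axis, out=out, **kwds)
    return bound(*args, **kwds)
ValueError: attempt to get argmax of an empty sequence
```

View pics/c1.png

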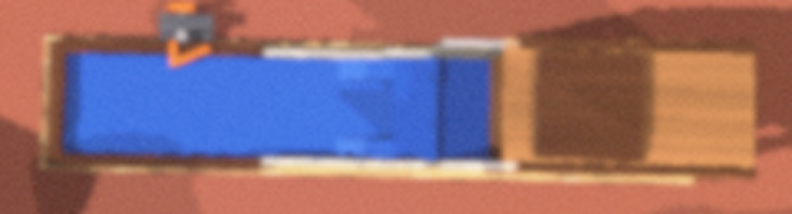

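Crop (×3.3, offset 240,222): the ledge runs from crop column 497 to 755 and the dark tile from 535 to 652 (rows 50–160). The floor ends at the stop near column 65, and the catch is at (185,55) on the world +x side, so the chute frame is nearly world-aligned.

```bash
python3 - <<'E'
from h import *
f=np.load("top0.npz"); p,d,K,E=[f[k] for k in ("p","d","K","E")]
g=cv2.GaussianBlur(cv2.cvtColor(p,cv2.COLOR_RGB2GRAY),(3,3),0).astype(float)
for v in (244,250,256,262):
    gr=np.gradient(g[v]); print(v,"ledge edges",[(u,round(gr[u]),np.round(1000*ray(K,E,u,v,.182)[:2]).tolist()) for u in range(380,475) if abs(gr[u])>8 and abs(gr[u])>=max(abs(gr[u-2:u+3]))])
    gr=np.gradient(p[v,:,2].astype(float)); print("  stop",[(u,round(gr[u]),np.round(1000*ray(K,E,u,v,.024)[:2]).tolist()) for u in range(248,300) if abs(gr[u])>8 and abs(gr[u])>=max(abs(gr[u-2:u+3]))])
for u in (270,285,310,330,400,408,425,433,450,460):
    z=.182 if u>390 else .024
    gr=np.gradient(g[:,u]);print(u,[(v,round(gr[v]),np.round(1000*ray(K,E,u,v,z)[:2]).tolist()) for v in range(225,285) if abs(gr[v])>8 and abs(gr[v])>=max(abs(gr[v-2:v+3]))])
# scene tile
f=np.load("scene0.npz"); p2,d2,K2,E2=[f[k] for k in ("p","d","K","E")]
cv2.imwrite("pics/s1.png",cv2.resize(p2[150:350,250:420,::-1],None,fx=3,fy=3,interpolation=cv2.INTER_CUBIC))
W=cloud(K2,E2,d2); m=(W[...,2]>.178)&(W[...,2]<.195)&(abs(W[...,0]-.49)<.06)&(abs(W[...,1]+.1)<.2)
P=W[m];print(len(P),np.round(np.percentile(P,[1,99],axis=0),3))
E
```

```text
244 ledge edges [(392, 15, [512.0, -65.0]), (402, -15, [513.0, -87.0]), (437, 15, [515.0, -163.0]), (438, 15, [515.0, -165.0]), (468, -20, [517.0, -230.0])]
  stop [(255, -14, [512.0, 252.0]), (260, 30, [512.0, 240.0]), (264, 27, [512.0, 230.0])]
250 ledge edges [(392, 14, [499.0, -66.0]), (401, -14, [500.0, -85.0]), (438, 14, [502.0, -165.0]), (468, -18, [504.0, -230.0])]
  stop [(254, -14, [497.0, 254.0]), (255, -14, [497.0, 251.0]), (259, 30, [497.0, 241.0]), (264, 24, [498.0, 229.0])]
256 ledge edges [(391, 13, [486.0, -64.0]), (392, 13, [486.0, -66.0]), (401, -14, [487.0, -85.0]), (438, 15, [489.0, -165.0]), (468, -21, [491.0, -230.0])]
  stop [(254, -10, [482.0, 253.0]), (255, -10, [483.0, 251.0]), (259, 34, [483.0, 241.0]), (264, 26, [483.0, 229.0])]
262 ledge edges [(392, 16, [473.0, -66.0]), (401, -18, [474.0, -86.0]), (437, 15, [476.0, -163.0]), (468, -10, [478.0, -230.0])]
  stop [(251, 12, [468.0, 260.0]), (254, -18, [468.0, 253.0]), (259, 32, [468.0, 240.0]), (263, 26, [468.0, 231.0])]
270 [(231, -14, [545.0, 216.0]), (232, -14, [542.0, 216.0]), (267, -8, [457.0, 213.0])
[... 314 characters left out ...]
, (269, 41, [455.0, 66.0]), (275, -22, [441.0, 66.0])]
400 [(231, -9, [541.0, -82.0]), (236, 20, [530.0, -82.0]), (270, -17, [457.0, -84.0]), (274, 30, [448.0, -84.0]), (277, -18, [442.0, -84.0])]
408 [(230, -14, [544.0, -100.0]), (268, 13, [461.0, -101.0]), (269, 13, [459.0, -101.0]), (274, 29, [449.0, -101.0])]
425 [(226, -16, [553.0, -136.0]), (269, 10, [460.0, -138.0]), (274, 26, [449.0, -138.0])]
433 [(274, 28, [450.0, -155.0])]
450 [(237, 22, [531.0, -191.0]), (271, -22, [457.0, -192.0]), (272, -22, [455.0, -192.0]), (275, 20, [449.0, -192.0])]
460 [(237, 21, [531.0, -213.0]), (272, -24, [456.0, -213.0]), (275, 14, [449.0, -213.0])]
1406 [[ 0.45  -0.229  0.178]
 [ 0.539 -0.033  0.192]]
```

```bash
echo
```

```text
(no output)
```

View pics/s1.png

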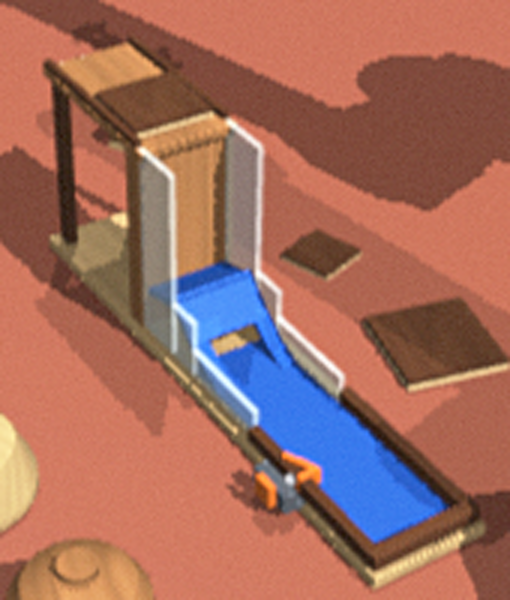

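The scene crop shows the tile on the ledge, close behind the drop edge, between the rails. From the measurements:
- **Chute:** centre x ≈ 0.4925, drop edge y ≈ -0.065, yaw ≈ 0.
- **Tile:** y from about -0.163 to -0.086.

First I turn the tool so that tool x points along world +y, with the fingers shut.

Request:
play_rows:
  increments:
    - [[0,0,0,-0.14],[0,0,0,-0.14],[0,0,0,-0.14],[0,0,0,-0.14],[0,0,0,-0.14]]
  fingers: 0
  force: 40

```text
t: 0.6
ee_pos: [0.2037, -0.6431, 0.2305]
eef_rot: [[0.53, 0.848, -0.0], [0.848, -0.53, 0.001], [0.001, -0.001, -1.0]]
wrist_force: [0.2, 0.0, -0.1]
width: 0.143
gripper_force: 0.0
```

Request:
play_rows:
  increments:
    - [[0,0,0,-0.14],[0,0,0,-0.14],[0,0,0,-0.14],[0,0,0,-0.14],[0,0,0,-0.003]]

```text
t: 1.1
ee_pos: [0.2037, -0.6431, 0.2305]
eef_rot: [[0.0, 1.0, -0.0], [1.0, -0.0, 0.001], [0.001, -0.0, -1.0]]
wrist_force: [0.7, 0.9, 0.1]
width: -0.003
gripper_force: 0.0
```

Request:
play_rows:
  increments:
    - [[29,19,0,0],[29,19,0,0],[29,19,0,0],[29,19,0,0],[29,19,0,0]]

```text
t: 1.6
ee_pos: [0.2994, -0.4972, 0.2309]
eef_rot: [[0.005, 1.0, -0.0], [1.0, -0.005, 0.001], [0.001, -0.0, -1.0]]
wrist_force: [0.8, -1.5, -0.4]
width: -0.004
gripper_force: 0.0
```

Request:
play_rows:
  increments:
    - [[29,19,0,0],[29,19,0,0],[29,19,0,0],[29,19,0,0],[29,19,0,0]]

```text
t: 2.1
ee_pos: [0.3946, -0.3523, 0.2311]
eef_rot: [[0.005, 1.0, -0.0], [1.0, -0.005, 0.0], [0.0, -0.0, -1.0]]
wrist_force: [0.2, 0.0, -0.2]
width: 0.001
gripper_force: 0.0
```

Request:
play_rows:
  increments:
    - [[29,19,0,0],[29,19,0,0],[29,19,0,0],[29,19,0,0],[29,19,0,0]]

```text
t: 2.6
ee_pos: [0.4897, -0.2074, 0.2311]
eef_rot: [[0.005, 1.0, -0.0], [1.0, -0.005, 0.0], [0.0, -0.0, -1.0]]
wrist_force: [0.3, -0.5, 0.0]
width: 0.001
gripper_force: 0.0
```

Request:
play_rows:
  increments:
    - [[0,3,0,0],[0,0,0,0]]

```text
t: 2.8
ee_pos: [0.4926, -0.2083, 0.2311]
eef_rot: [[0.001, 1.0, -0.001], [1.0, -0.001, -0.0], [-0.0, -0.001, -1.0]]
wrist_force: [0.8, -0.5, -0.4]
width: 0.001
gripper_force: 0.0
```

```bash
python3 - <<'E'
from h import *
from bench import env, viewer
p,d=viewer.grab_frame("wrist"); c=viewer.get_calibration("wrist")
np.savez("w1.npz",p=p,d=d,K=c["K"],E=c["extrinsics"]); cv2.imwrite("pics/w1.png",p[:,:,::-1])
R=c["extrinsics"][:3,:3]; print("cam",-R.T@c["extrinsics"][:3,3],R[2],c["K"]); print(env.observe()["ee_pos"])
p,d=viewer.grab_frame("scene"); cv2.imwrite("pics/s2.png",cv2.resize(p[20:260,200:460,::-1],None,fx=2.3,fy=2.3,interpolation=cv2.INTER_CUBIC))
E
```

```text
cam [ 0.49092239 -0.13741119  0.37319704] [-0.00143845 -0.28223753 -0.95934348] [[371.64829954   0.         323.19783749]
 [  0.         371.64829954 241.12253428]
 [  0.           0.           1.        ]]
[ 0.49206569 -0.20891372  0.23104174]
```

View pics/w1.png

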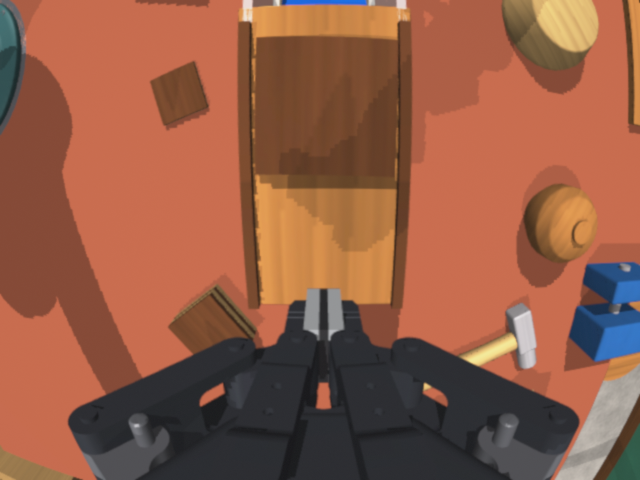

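View pics/s2.png

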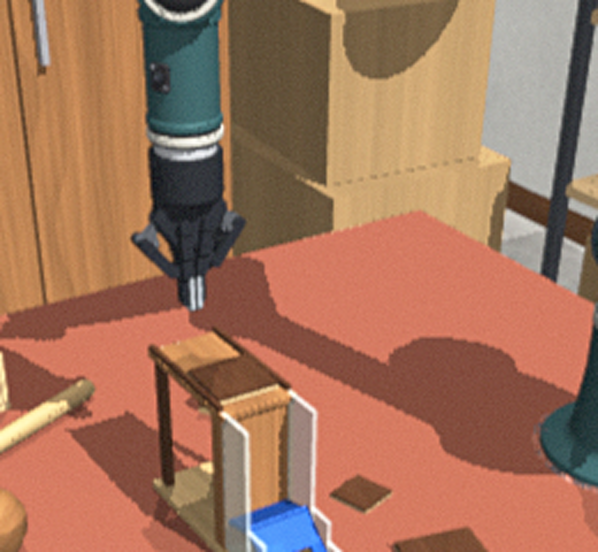

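The wrist view shows the tile from rows 36 to about 180, columns 255–398, square between the rails. The shut fingertips are just behind the ledge, near (323,295). In the scene crop the gripper stands clear above and behind the ledge.

```bash
cat >> h.py <<'E'
def fray(K,E,u,v,z):
    x,y=(u-K[0,2])/K[0,0],(v-K[1,2])/K[1,1]; r=np.hypot(x,y)
    d=np.array([x/r*np.sin(r),y/r*np.sin(r),np.cos(r)]); R=E[:3,:3]; c=-R.T@E[:3,3]; d=R.T@d
    return c+d*(z-c[2])/d[2]
E
python3 - <<'E'
from h import *
f=np.load("w1.npz"); p,d,K,E=[f[k] for k in ("p","d","K","E")]
for n,u,v,z in [("drop",325,9,.182),("front",325,37,.19),("rear",325,178,.19),("rearbot",325,188,.182),("ledge end",300,304,.182),("tile l",255,100,.19),("tile r",398,100,.19),("railL",252,240,.182),("railR",393,240,.182),("rail L top",251,60,.188),("railR top",399,60,.188)]:
    print(n,np.round(1000*fray(K,E,u,v,z),1))
E
```

```text
drop [491.8 -70.1 182. ]
front [491.7 -88.1 190. ]
rear [ 491.6 -158.8  190. ]
rearbot [ 491.6 -165.   182. ]
ledge end [ 477.3 -231.1  182. ]
tile l [ 457.5 -119.4  190. ]
tile r [ 527.4 -119.3  190. ]
railL [ 452. -193.  182.]
railR [ 528.5 -193.1  182. ]
rail L top [455.1 -98.4 188. ]
railR top [528.4 -98.4 188. ]
```

Request:
play_rows:
  increments:
    - [[5,0,8,0],[5,0,8,0],[5,0,8,0],[5,0,8,0],[0,0,8,0]]

```text
t: 3.4
ee_pos: [0.4919, -0.1881, 0.1902]
eef_rot: [[0.001, 1.0, -0.001], [1.0, -0.001, 0.001], [0.001, -0.001, -1.0]]
wrist_force: [0.5, 0.1, 0.5]
width: 0.002
gripper_force: 0.0
```

Request:
play_rows:
  increments:
    - [[0,0,3,0],[0,0,2,0],[0,0,0.5,0],[0,0,0,0]]

```text
t: 3.8
ee_pos: [0.4926, -0.189, 0.1861]
eef_rot: [[0.001, 1.0, 0.0], [1.0, -0.001, -0.0], [-0.0, 0.0, -1.0]]
wrist_force: [0.0, 0.5, 0.9]
width: 0.004
gripper_force: 0.0
```

Request:
play_rows:
  increments:
    - [[4,0,0.5,0],[4,0,0.5,0],[4,0,0,0],[4,0,0,0],[4,0,0,0]]

```text
t: 4.3
ee_pos: [0.4924, -0.1683, 0.1849]
eef_rot: [[0.001, 1.0, 0.0], [1.0, -0.001, -0.0], [-0.0, 0.0, -1.0]]
wrist_force: [0.6, 0.0, 0.1]
width: -0.001
gripper_force: 0.0
```

Request:
play_rows:
  increments:
    - [[4,0,0,0],[4,0,0,0],[4,0,0,0],[4,0,0,0],[4,0,0,0]]

```text
t: 4.8
ee_pos: [0.4924, -0.1485, 0.1848]
eef_rot: [[0.001, 1.0, 0.0], [1.0, -0.001, -0.0], [-0.0, 0.0, -1.0]]
wrist_force: [-0.6, -0.3, 0.5]
width: 0.0
gripper_force: 0.2
```

```bash
python3 - <<'E'
from h import *
from bench import env, viewer
p,d=viewer.grab_frame("wrist"); c=viewer.get_calibration("wrist")
np.savez("w2.npz",p=p,d=d,K=c["K"],E=c["extrinsics"]); cv2.imwrite("pics/w2.png",p[:,:,::-1])
g=cv2.GaussianBlur(p[...,0],(3,3),0).astype(float)
for u in (275,300,345,370):
    gr=np.gradient(g[:340,u]); print(u,[(v,round(gr[v]),np.round(1000*fray(c["K"],c["extrinsics"],u,v,.19)[:2],1).tolist()) for v in range(2,338) if abs(gr[v])>9 and abs(gr[v])>=max(abs(gr[v-2:v+3]))])
print(env.observe()["ee_pos"],env.observe()["wrist_force"])
E
```

```text
275 [(33, -28, [473.4, -37.5]), (107, 50, [473.5, -65.9]), (111, -20, [473.4, -67.4]), (289, 14, [471.5, -136.9]), (299, 23, [471.2, -141.4])]
300 [(107, 54, [482.6, -66.1]), (291, 10, [481.6, -137.7]), (292, 10, [481.6, -138.1]), (300, -30, [481.5, -141.7])]
345 [(107, 50, [498.9, -66.1]), (300, -18, [499.8, -141.7])]
370 [(107, 50, [508.0, -65.9]), (111, -24, [508.0, -67.4]), (299, 30, [510.0, -141.4])]
[ 0.49231918 -0.14796881  0.18477841] [ 0.60076584  0.29951749 -0.09566254]
```

View pics/w2.png

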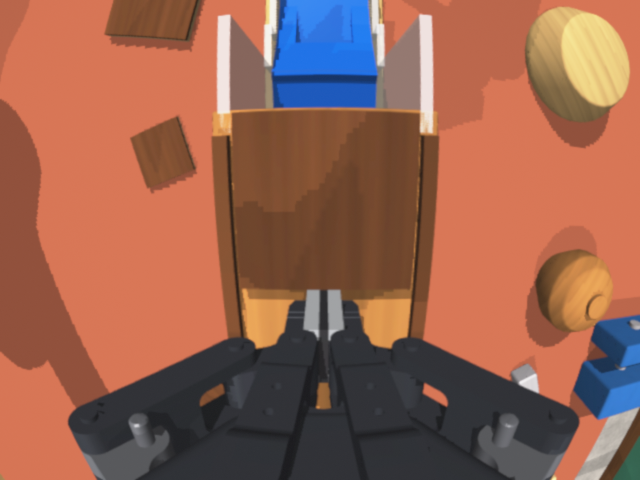

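The wrist view shows the tile moved forward squarely. Its leading edge is at row 107 (y ≈ -0.066, at the drop edge), and its trailing edge touches the finger fronts at row 291, so the finger front is 11 mm ahead of the TCP. I'll push until the TCP is at y ≈ -0.077.

Request:
play_rows:
  increments:
    - [[4,0,0,0],[4,0,0,0],[4,0,0,0],[4,0,0,0],[4,0,0,0]]

```text
t: 5.35
ee_pos: [0.4923, -0.1284, 0.1848]
eef_rot: [[0.001, 1.0, -0.0], [1.0, -0.001, -0.0], [-0.0, -0.0, -1.0]]
wrist_force: [0.5, -1.2, 1.2]
width: -0.0
gripper_force: 0.2
```

Request:
play_rows:
  increments:
    - [[4,0,0,0],[4,0,0,0],[4,0,0,0],[4,0,0,0],[4,0,0,0]]

```text
t: 5.85
ee_pos: [0.4924, -0.1084, 0.1848]
eef_rot: [[0.001, 1.0, 0.0], [1.0, -0.001, 0.0], [0.0, 0.0, -1.0]]
wrist_force: [0.3, 0.1, 0.2]
width: -0.002
gripper_force: 0.2
```

Request:
play_rows:
  increments:
    - [[4,0,0,0],[4,0,0,0],[4,0,0,0],[4,0,0,0],[4,0,0,0]]

```text
t: 6.35
ee_pos: [0.4923, -0.0883, 0.1847]
eef_rot: [[0.001, 1.0, -0.0], [1.0, -0.001, 0.0], [0.0, -0.0, -1.0]]
wrist_force: [0.1, 0.2, -0.5]
width: 0.002
gripper_force: 0.0
```

Request:
play_rows:
  increments:
    - [[4,0,0,0],[4,0,0,0],[3,0,0,0],[0,0,0,0],[0,0,0,0]]

```text
t: 6.85
ee_pos: [0.4924, -0.0777, 0.1848]
eef_rot: [[0.001, 1.0, -0.0], [1.0, -0.001, -0.0], [-0.0, -0.0, -1.0]]
wrist_force: [0.8, -0.2, -1.2]
width: 0.002
gripper_force: 0.0
```

Request:
play_rows:
  increments:
    - [[0,0,0,0],[0,0,0,0],[0,0,0,0],[0,0,0,0],[0,0,0,0]]

```text
t: 7.35
ee_pos: [0.4924, -0.0778, 0.1848]
eef_rot: [[0.001, 1.0, -0.0], [1.0, -0.001, -0.0], [-0.0, -0.0, -1.0]]
wrist_force: [-0.5, -0.1, -0.1]
width: -0.001
gripper_force: 0.0
```

```bash
python3 - <<'E'
from h import *
from bench import env, viewer
a,_=viewer.grab_frame("wrist"); b,d=viewer.grab_frame("scene"); c=viewer.get_calibration("scene"); np.savez("s3.npz",p=b,d=d,K=c["K"],E=c["extrinsics"])
b=cv2.resize(b[150:350,250:420],None,fx=2.4,fy=2.4,interpolation=cv2.INTER_CUBIC)
a=a[0:480,130:510]; cv2.imwrite("pics/m3.png",np.hstack([a,b])[:,:,::-1]); print(env.observe()["ee_pos"])
E
```

```text
[ 0.49242595 -0.07779984  0.18480079]
```

View pics/m3.png

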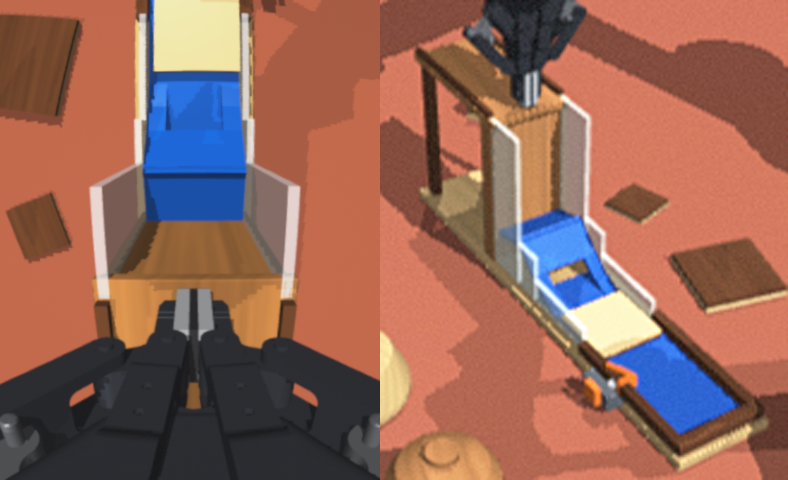

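The tile has turned over and lies pale side up on the floor, just before the catch (at about (613,325) in the right half). Now I'll measure where it is.

```bash
python3 - <<'E'
from h import *
f=np.load("s3.npz"); p,d,K,E=[f[k] for k in ("p","d","K","E")]
hsv=cv2.cvtColor(p,cv2.COLOR_RGB2HSV); m=np.zeros(d.shape,np.uint8)
s=np.s_[255:310,315:380]; h=hsv[s]; m[s]=((h[...,1]<120)&(h[...,2]>180)&(h[...,0]<40))
n,l,st,_=cv2.connectedComponentsWithStats(cv2.morphologyEx(m,cv2.MORPH_OPEN,np.ones((3,3)))); i=1+np.argmax(st[1:,4]); print(st[i])
c=cv2.findContours((l==i).astype(np.uint8),cv2.RETR_EXTERNAL,cv2.CHAIN_APPROX_NONE)[0][0][:,0]
q=np.array([ray(K,E,u,v,.02)[:2]*1000 for u,v in c],np.float32); r=cv2.minAreaRect(q); print(r,np.round(cv2.boxPoints(r)).tolist())
W=cloud(K,E,d)[l==i]; print(np.round(np.median(W,0),3),np.round(np.percentile(W,[2,98],axis=0),3))
E
```

```text
[328 272  39  26 629]
((493.6375732421875, 85.0545883178711), (73.78689575195312, 73.90874481201172), 89.70195770263672) [[456.0, 48.0], [530.0, 48.0], [531.0, 122.0], [457.0, 122.0]]
[0.493 0.087 0.019] [[0.455 0.049 0.013]
 [0.534 0.118 0.035]]
```

The tile's middle is at world y ≈ 0.086 with its trailing edge at about 0.050. Next I lift, move to y ≈ 0.035 and descend in the finger slot behind it.

Request:
play_rows:
  increments:
    - [[0,0,-12,0],[20,0,0,0],[30,0,0,0],[30,0,0,0],[20,0,0,0]]

```text
t: 7.95
ee_pos: [0.4928, 0.0237, 0.198]
eef_rot: [[0.001, 1.0, 0.001], [1.0, -0.001, 0.0], [0.0, 0.001, -1.0]]
wrist_force: [-0.1, -0.3, -0.5]
width: 0.004
gripper_force: 0.0
```

Request:
play_rows:
  increments:
    - [[12,0,0,0],[0,0,0,0]]

```text
t: 8.15
ee_pos: [0.4928, 0.0353, 0.1975]
eef_rot: [[-0.001, 1.0, 0.001], [1.0, 0.001, 0.0], [0.0, 0.001, -1.0]]
wrist_force: [-0.3, -0.1, 0.3]
width: 0.001
gripper_force: 0.0
```

```bash
python3 - <<'E'
from h import *
from bench import env, viewer
p,d=viewer.grab_frame("wrist"); c=viewer.get_calibration("wrist"); K,E=c["K"],c["extrinsics"]
cv2.imwrite("pics/w4.png",p[:,:,::-1]); o=env.observe(); print(o["ee_pos"])
np.savez("w4.npz",p=p,d=d,K=K,E=E)
hsv=cv2.cvtColor(p,cv2.COLOR_RGB2HSV)
m=((hsv[...,1]<130)&(hsv[...,2]>170)&(hsv[...,0]<40)).astype(np.uint8); m[:, :200]=0; m[:,440:]=0; m[340:]=0
m=cv2.morphologyEx(m,cv2.MORPH_OPEN,np.ones((5,5)))
n,l,st,_=cv2.connectedComponentsWithStats(m)
for i in range(1,n):
    if st[i,4]<800: continue
    q=np.argwhere(l==i); 
    w=np.array([fray(K,E,u,v,.02)[:2]*1000 for v,u in q]); print(st[i],np.round(np.percentile(w,[1,50,99],axis=0),1).tolist())
E
```

```text
[0.49277343 0.03442031 0.19730412]
[ 285  122   83   81 6550] [[459.4, 47.6], [493.8, 82.5], [528.0, 116.2]]
[ 262  151   18  189 1593] [[431.7, -88.3], [446.3, 18.6], [451.9, 91.5]]
```

View pics/w4.png

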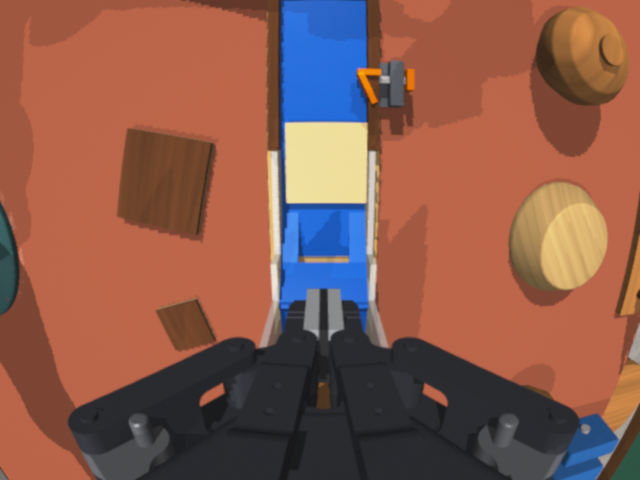

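The wrist view shows the pale tile at columns 285–367, rows 122–204 (world y 0.047–0.117). The finger slot is at columns 298–350 and the catch at (370,80). I descend at y ≈ 0.030, x ≈ 0.4935.

Request:
play_rows:
  increments:
    - [[-5,1,10,0],[0,0,30,0],[0,0,30,0],[0,0,30,0],[0,0,25,0]]

```text
t: 8.7
ee_pos: [0.4925, 0.0277, 0.0695]
eef_rot: [[0.003, 1.0, -0.002], [1.0, -0.003, -0.0], [-0.0, -0.002, -1.0]]
wrist_force: [0.1, -0.4, 0.1]
width: 0.004
gripper_force: 0.0
```

Request:
play_rows:
  increments:
    - [[0,0,20,0],[0,0,15,0],[0,0,7,0],[0,0,0,0]]

```text
t: 9.1
ee_pos: [0.4922, 0.0282, 0.0283]
eef_rot: [[0.002, 1.0, -0.003], [1.0, -0.002, -0.0], [-0.0, -0.003, -1.0]]
wrist_force: [0.0, -0.5, -0.4]
width: 0.001
gripper_force: 0.0
```

Request:
play_rows:
  increments:
    - [[0,1,6,0],[0,0,4,0],[0,0,2.5,0],[0,0,0,0],[0,0,0,0]]

```text
t: 9.6
ee_pos: [0.4947, 0.0293, 0.0175]
eef_rot: [[0.001, 1.0, 0.0], [1.0, -0.001, 0.0], [0.0, 0.0, -1.0]]
wrist_force: [0.2, 0.1, 0.1]
width: -0.002
gripper_force: 0.0
```

Request:
play_rows:
  increments:
    - [[0,-1,1.5,0],[0,0,1,0],[3,0,0,0],[5,0,0,0],[5,0,0,0]]

```text
t: 10.1
ee_pos: [0.4936, 0.0427, 0.0148]
eef_rot: [[0.001, 1.0, 0.0], [1.0, -0.001, 0.0], [0.0, 0.0, -1.0]]
wrist_force: [-0.1, -0.3, 0.6]
width: -0.0
gripper_force: 0.1
```

Request:
play_rows:
  increments:
    - [[5,0,0,0],[5,0,0,0],[5,0,0,0],[5,0,0,0],[5,0,0,0]]

```text
t: 10.6
ee_pos: [0.4936, 0.0677, 0.0148]
eef_rot: [[0.001, 1.0, 0.0], [1.0, -0.001, 0.0], [0.0, 0.0, -1.0]]
wrist_force: [0.1, 0.2, 0.7]
width: 0.002
gripper_force: 0.1
```

Request:
play_rows:
  increments:
    - [[5,0,0,0],[5,0,0,0],[5,0,0,0],[5,0,0,0],[5,0,0,0]]

```text
t: 11.1
ee_pos: [0.4925, 0.092, 0.0143]
eef_rot: [[0.001, 1.0, -0.002], [1.0, -0.001, -0.001], [-0.001, -0.002, -1.0]]
wrist_force: [-1.9, -2.3, -0.2]
width: 0.003
gripper_force: 1.5
```

Request:
play_rows:
  increments:
    - [[5,0,0,0],[5,0,0,0],[5,0,0,0],[5,0,0,0],[5,0,0,0]]

```text
t: 11.6
ee_pos: [0.4936, 0.1178, 0.0148]
eef_rot: [[0.001, 1.0, 0.0], [1.0, -0.001, 0.0], [0.0, 0.0, -1.0]]
wrist_force: [-2.3, -2.5, -1.4]
width: 0.002
gripper_force: 1.1
```

Request:
play_rows:
  increments:
    - [[5,0,0,0],[5,0,0,0],[5,0,0,0],[5,0,0,0],[5,0,0,0]]

```text
t: 12.1
ee_pos: [0.4936, 0.1427, 0.0147]
eef_rot: [[0.001, 1.0, -0.0], [1.0, -0.001, 0.0], [0.0, -0.0, -1.0]]
wrist_force: [-1.6, -3.1, -0.9]
width: 0.001
gripper_force: 1.1
```

Request:
play_rows:
  increments:
    - [[4,0,0,0],[3,0,0,0],[3,0,0,0],[2,0,0,0],[2,0,0,0]]

```text
t: 12.6
ee_pos: [0.4944, 0.1568, 0.0151]
eef_rot: [[0.001, 1.0, 0.002], [1.0, -0.001, 0.001], [0.001, 0.002, -1.0]]
wrist_force: [0.3, 0.1, 0.6]
width: 0.002
gripper_force: 0.0
```

The side force has gone, so the catch has probably snapped back. I'll push slightly further, back off, and check.

Request:
play_rows:
  increments:
    - [[1,0,0,0],[1,0,0,0],[1,0,0,0],[0,0,0,0]]

```text
t: 13.0
ee_pos: [0.4941, 0.1594, 0.0151]
eef_rot: [[0.001, 1.0, 0.001], [1.0, -0.001, 0.0], [0.0, 0.001, -1.0]]
wrist_force: [0.1, -0.1, -0.6]
width: -0.003
gripper_force: 0.1
```

Request:
play_rows:
  increments:
    - [[-4,0,0,0],[-4,0,0,0],[0,0,0,0]]

```text
t: 13.3
ee_pos: [0.4934, 0.1506, 0.0147]
eef_rot: [[0.002, 1.0, -0.0], [1.0, -0.002, -0.0], [-0.0, -0.0, -1.0]]
wrist_force: [0.3, -0.6, 0.4]
width: 0.001
gripper_force: 0.0
```

Request:
play_rows:
  increments:
    - [[0,0,-20,0],[0,0,-30,0],[0,0,-30,0],[-20,0,-30,0],[-30,0,-30,0]]

```text
t: 13.8
ee_pos: [0.4935, 0.1016, 0.156]
eef_rot: [[-0.001, 1.0, 0.0], [1.0, 0.001, 0.0], [0.0, 0.0, -1.0]]
wrist_force: [0.7, 0.0, -0.1]
width: 0.0
gripper_force: 0.0
```

```bash
python3 - <<'E'
from h import *
from bench import env, viewer
p,d=viewer.grab_frame("wrist"); c=viewer.get_calibration("wrist"); K,E=c["K"],c["extrinsics"]
o=env.observe(); print(o["ee_pos"],o["wrist_force"])
a,_=viewer.grab_frame("scene"); a=cv2.resize(a[220:350,290:420],(480,480),interpolation=cv2.INTER_CUBIC)
cv2.imwrite("pics/w5.png",np.hstack([p[:,170:480],a])[:,:,::-1])
hsv=cv2.cvtColor(p,cv2.COLOR_RGB2HSV)
def rep(m,z,n):
    m=m.astype(np.uint8); m[:, :200]=0; m[:,440:]=0; m[340:]=0
    q=np.argwhere(cv2.morphologyEx(m,cv2.MORPH_OPEN,np.ones((3,3))))
    w=np.array([fray(K,E,u,v,z)[:2]*1000 for v,u in q]); print(n,len(q),np.round(np.percentile(w,[1,50,99],axis=0),1).tolist(),q.min(0),q.max(0))
n,l,st,_=cv2.connectedComponentsWithStats(((hsv[...,1]<130)&(hsv[...,2]>170)&(hsv[...,0]<40)).astype(np.uint8))
k=[i for i in range(1,n) if st[i,4]>2500 and 250<st[i,0]<330]; print(st[k]); rep(np.isin(l,k),.02,"tile")
rep((hsv[...,0]>5)&(hsv[...,0]<16)&(hsv[...,1]>200)&(hsv[...,2]>200),.026,"catch")
E
```

```text
[0.49670809 0.09785353 0.161479  ] [ 1.27085332 -2.66966524  3.15561934]
[[ 273   47   98   94 8582]]
tile 8582 [[460.2, 166.8], [495.5, 201.2], [530.1, 235.9]] [ 47 273] [140 370]
catch 368 [[526.0, 137.8], [535.0, 155.3], [573.9, 160.8]] [148 362] [177 425]
```

View pics/w5.png

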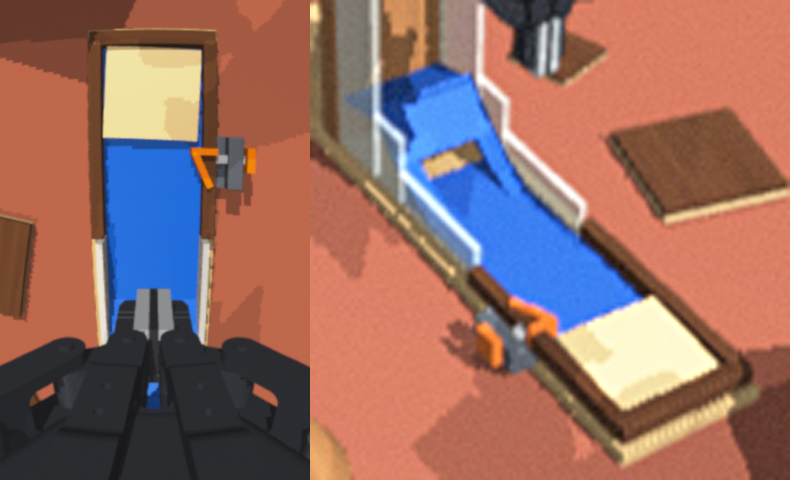

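The tile is flat in the nest with about 6 mm between its trailing edge and the catch's back, and the orange catch tip is out in the lane. The arm was still settling in that picture, so I'll let it rest and compare the catch's extension with the earlier picture before handing in.

Request:
play_rows:
  increments:
    - [[0,0,0,0],[0,0,0,0],[0,0,0,0]]

```text
t: 14.2
ee_pos: [0.4923, 0.1016, 0.153]
eef_rot: [[0.0, 1.0, -0.003], [1.0, -0.0, -0.0], [-0.0, -0.003, -1.0]]
wrist_force: [-0.5, -0.6, 0.4]
width: 0.002
gripper_force: 0.0
```

```bash
python3 - <<'E'
from h import *
from bench import env, viewer
c=viewer.get_calibration("wrist"); p,d=viewer.grab_frame("wrist")
f=np.load("w4.npz")
for p,K,E in ((f["p"],f["K"],f["E"]),(p,c["K"],c["extrinsics"])):
    h=cv2.cvtColor(p,cv2.COLOR_RGB2HSV)
    for n,m,z in (("catch",(h[...,0]>5)&(h[...,0]<18)&(h[...,1]>180)&(h[...,2]>190),.026),("blue",(h[...,0]>100)&(h[...,0]<130)&(h[...,1]>150),.012),("tile",(h[...,1]<130)&(h[...,2]>170)&(h[...,0]<40),.02)):
        q=[fray(K,E,u,v,z)[:2]*1000 for v,u in np.argwhere(m[:290])+0 if 230<u<440]
        w=np.array([a for a in q if 440<a[0]<590 and 60<a[1]<250 and (n!="tile" or 458<a[0]<532)]); print(n,len(w),np.round(np.percentile(w,[2,98],axis=0),1).tolist())
print(env.observe()["ee_pos"])
E
```

```text
catch 431 [[521.9, 135.7], [567.9, 164.0]]
blue 10420 [[454.8, 119.0], [526.8, 228.4]]
tile 5418 [[460.2, 61.6], [528.1, 116.0]]
catch 621 [[521.3, 136.2], [568.0, 164.4]]
blue 12947 [[455.3, 62.6], [527.7, 168.6]]
tile 8593 [[459.0, 171.5], [524.7, 238.2]]
[0.49238244 0.10165092 0.15305693]
```

The catch tip is back where it was before the push (x 521.3 against 521.9 mm), and the tile lies at y 170.5–239, behind the catch. Handing in.

```bash
python3 -c "
from bench import env
print(env.sign_off())"
```

```text
the job is handed in; nothing more can be done
None
```

The tile turned over and lies pale side up, home in the nest, with the catch sprung back behind it in the last images; the job was handed in at about 14 s, and the sign-off returned no verdict.

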